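# Press the yellow house home in the carved street panel

## Robot

A 7-joint arm with a two-finger parallel gripper is mounted at the origin on the work surface. World frame = base frame: x ahead of the robot, y to its left, z up, the work surface at z = 0. Lengths are in m, angles in rad, forces in N, time in s.
With the tool pointing down it reaches from about 0.425 to 1.025 m from the base axis. Payload 9.4 kg.
Tool frame: the origin (TCP) lies on the centre line of the jaws, within the pads' length; the fingertips stand 8 mm ahead of it and the grasp point (between the pads) lies 11 mm behind it; z points along the fingers, y is the line along which they close (so a half turn about z gives the same grasp; the last joint's range is limited). The gripper opens to 85 mm and grips with 20 to 120 N. Pads are 22 mm wide; open, the fingers measure 114 mm over their backs; the gripper's body (76 mm by 85 mm) begins 54 mm behind the grasp point. The pads swing forward as they close: fully open they stand 13 mm farther back than shut.
Start: joints at [1.184, 0.599, -0.003, 1.599, 0.002, 0.943, -0.08], TCP at [0.221, -0.69, 0.239] pointing down, gripper open.
Joint ranges: [-2.57, 2.57], [-0.35, 1.97], [-1.29, 1.29], [0.11, 2.56], [-1.05, 4.19], [0.11, 1.86], [-2.63, 2.63]. Speed limits (rad/s): [2.22, 2.22, 3.01, 3.01, 3.14, 3.14, 3.14].

## Interface

Orientations are given as a unit quaternion [x, y, z, w].
In Python, from bench import robot gives the robot as it stands. The module is installed in compiled form; this text tells all that it offers.
- The arm moves only by the shell command python3 -m creep 'ROWS' [FORCE]. ROWS is JSON, a list of rows, each an object of numbers: "gripper": the opening, from 0 (shut) to 1 (fully open); "x", "y", "z": the shift along the world's x, y, z normalised to -1 to 1, where 1 is 300 mm; "turn": the turn about the world's z normalised to -1 to 1, where 1 is 90 degrees. In form: [{"gripper": .., "x": .., "y": .., "z": .., "turn": ..}, ...]. A call has 1 to 10 rows; each row is the pose to reach, as a shift and turn from the pose commanded when the call began; what a row does not reach only later rows make up. A row lasts 1/12 s, in which the tool goes at most 41.7 mm and 7.16 degrees, less where a joint would pass 70% of its speed; a pose out of reach is approached as far as the arm can. A call with a number of a shift or a turn outside -1 to 1 is refused whole. A call with a gripper value outside its range is refused whole. The fingers move at their own pace and stop on an object; FORCE is the grip in N (left out, the last holds). Time passes only in rows, so rows that repeat a pose let the fingers close. It gives the time, the measured TCP pose, the force, the opening and the grip force at its end, in the units of the state.
- robot.sense(): the state, without advancing time (a new reading comes with each control period).
- robot.get_image(name): name is "scene" or "top" or "wrist"; returns a dict with "pixels" (420x560x3 uint8, red, green, blue), "range_z" (420x560 float32, m along the optical axis (not along the pixel's ray), 0 where there is no reading), "camera_matrix" (3x3 intrinsics, pixels), "rvec" (rotation vector, rad) and "tvec" (3), from world to camera coordinates, as OpenCV has them; the wrist camera has in their place "hand_eye" (4x4, takes a point from camera to tool coordinates, whose origin is the TCP and whose axes are the flange's). Camera axes: x right, y down, z forward; pixel columns grow to the right and rows downward; lengths in m; the calibration is good to about 2 mm. A picture is of the moment at which its call begins: read the wrist's pose just before it.
- robot.finish_job(): hands the job in; it is judged then, once.
The state is a dict: "time_s": time; "joints": joint angles; "qd": joint speeds; "joint_torque": joint torques, N m; "tool_pos": TCP position; "tool_rot": TCP orientation; "contact_force": force on the tool from outside, world axes, zero at the start; "moment": the same for the moment, N m; "gripper_width": opening from 0.0 (shut) to 1.0 (fully open); "gripper_force": force on a finger pad.
Only numpy, scipy, OpenCV 4.12 (cv2) and the standard library are available. Lean on these libraries where they do the work, as an engineer would, in place of code of your own. Each camera call takes 0.05 s, during which the arm holds its last target. There are 200 camera calls.

## Task

The glue under the yellow house of the carved street panel is ready: with the fingertips, gently press the yellow house straight down until it is fully home in its pocket, then withdraw. The red, blue and green houses are still wet, so do not touch them, and leave the tools, paint pots and spare house lying where they are. Do not grip, pull out or lift anything.

Things in the scene. Friction and masses are not known exactly. Their poses are not given: they have to be found in the camera images.
- house_yellow (a joint): How far the base of the yellow house has been pressed down, in m: it starts between 0 and 0.003; 0.010 is fully home, a firm stop. It slides straight down, resists with about 4 N until home and stays where it is left; it could be pulled up to -0.005. The house sits on a springy cork backing: under a finger its face also gives 1 mm for every 5 N (up to 6 mm), and rises again by that much on release, so pressing with 8 to 15 N slowly brings it home
- yellow_face (a point): Spot at the centre of the square part (40 mm along x, 44 mm along y) of the yellow-painted house's flat top face, which moves down with the house. A stepped gable 22 mm long continues this face towards its +x; z is up, and the house's y runs along the row of houses. Fully home, this spot is 23 mm above the bench; with joint value q and no finger on it, it is 33 mm minus q above the bench; level with the panel to within 1 mm when home
- house_red: Red-painted house, wet paint: same shape, size and travel as the yellow one; it too stands 7 to 10 mm above its pressed-home level. Origin: centre of the square part of its top face. Must not be touched
- house_blue: Blue-painted house, wet paint: same shape, size and travel as the yellow one; it too stands 7 to 10 mm above its pressed-home level. Origin: centre of the square part of its top face. Must not be touched
- house_green: Green-painted house, wet paint: same shape, size and travel as the yellow one; it too stands 7 to 10 mm above its pressed-home level. Origin: centre of the square part of its top face. Must not be touched
- panel: Carved wooden panel fixed flat on the bench, 150 mm (its x) by 340 mm (its y), 22 mm thick, with a rim 3 mm higher and a 16 mm high wooden stop at each end. Origin: centre of its underside. The four houses stand in a row along its y, at y = -112.5, -37.5, 37.5 and 112.5 mm and x = -15 mm in any order, 31 mm of clear panel between neighbours, their axes parallel to the panel's
- chisel_green: Loose carving tool with a thin steel shaft and a green handle, 170 mm long, lying near the panel's -x edge, parallel to it; under 35 mm high
- chisel_amber: Loose carving tool with a thin steel shaft and an orange handle, 190 mm long, lying near the panel's -x edge, parallel to it; under 35 mm high
- pot_white: Loose paint pot with a white cap, 46 mm across, 50 mm high, beyond the panel's +x edge. Origin: centre of its underside
- pot_blue: Loose paint pot with a blue cap, 46 mm across, 50 mm high, beyond the panel's +x edge. Origin: centre of its underside
- spare_house: Loose unpainted spare house of bare wood, 62 by 44 by 16 mm, beyond the panel's +x edge
- mallet: Loose wooden mallet, head 100 by 55 by 55 mm, on the robot's right side of the bench
- bench_brush: Loose bench brush, 160 by 55 mm, 44 mm high, on the robot's left side of the bench

How it is judged:
On the way:
1. the fingers press the yellow house home (within 2 mm) (contact force between the fingers and house_yellow above 0.3 N and value of joint house_yellow above 0.008 m), for 0.02 s.
At the end, for the whole second after the job is handed in: The yellow house is within 2 mm of fully home (joint above 0.008), the red, blue and green houses are where they were (within 2 mm), and every loose thing is within 20 mm of where it was (value of joint house_yellow above 0.008 m and distance of each of house_red, house_blue, house_green from where it was at the start of the episode below 0.002 m and distance of each of chisel_green, chisel_amber, pot_white, pot_blue, spare_house, mallet, bench_brush from where it was at the start of the episode below 0.02 m); the robot touches nothing.
It fails at once if the yellow house is pressed or struck with more than 30 N (contact force between anything else and house_yellow above 30 N).
It fails at once if the yellow house is pulled up out of its pocket (value of joint house_yellow below -0.002 m).
It fails at once if a wet house is touched (contact force between anything else and house_red above 0.3 N or contact force between anything else and house_blue above 0.3 N or contact force between anything else and house_green above 0.3 N).
It fails at once if a loose thing is moved more than 20 mm or lifted (distance of any of chisel_green, chisel_amber, pot_white, pot_blue, spare_house, mallet, bench_brush from where it was at the start of the episode above 0.02 m).
It also fails if it takes over 32 s, if anything falls off the work surface, if the arm or the gripper's body presses on something with over 40 N, if the wrist force passes 120 N, or if a joint passes its speed limit or range.

## Working session

There is one attempt and no reset: what is moved stays moved. The work goes in short steps, Python scripts to look and compute and a shell command to move; the robot and the scene stay as the last step left them, time stands still between calls to the robot, and variables do not carry over. Pictures are saved under pics/ and viewed, at most 10 in all, crops included, and the job is handed in when it is done.

```bash
mkdir -p pics; cat > h.py <<'E'
import numpy as np,cv2
from bench import robot
def world(im,mask=None):
    K=im["camera_matrix"];z=im["range_z"];R=cv2.Rodrigues(np.array(im["rvec"],float))[0];t=np.array(im["tvec"],float).ravel()
    v,u=np.mgrid[:z.shape[0],:z.shape[1]]
    P=np.stack([(u-K[0][2])/K[0][0]*z,(v-K[1][2])/K[1][1]*z,z],-1)
    return (P-t)@R
E
python3 - <<'E'
from h import *
for n in("top","scene"):
    im=robot.get_image(n);cv2.imwrite(f"pics/{n}0.png",im["pixels"][:,:,::-1]);np.save(n+"0.npy",im,allow_pickle=True)
s=robot.sense();print(s["time_s"],s["tool_pos"],s["tool_rot"],s["contact_force"],s["gripper_width"])
E
```

```text
0.1 [ 0.22086825 -0.69010105  0.23847963] [ 9.88024542e-01  1.54295142e-01 -1.93952123e-04 -6.89963693e-04] [ 0.5817708   0.67072879 -0.00593515] 1.000786659760154
```

View pics/top0.png

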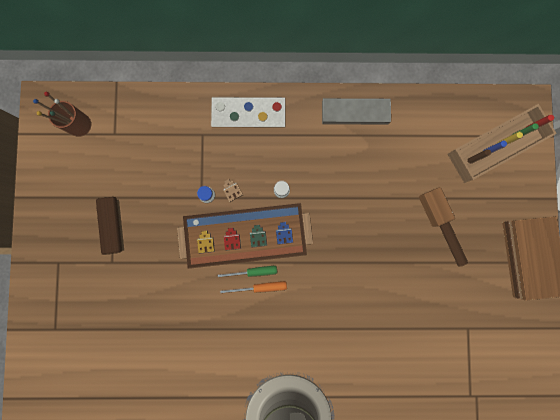

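View pics/scene0.png

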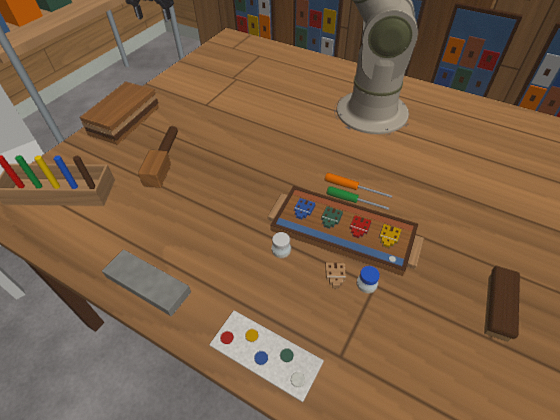

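The top view shows the yellow house at the left (+y) end of the row, near (205,241). Red is at (232,238), green at (258,236) and blue at (285,234). The blue pot is at (205,194) and the chisels are at (250,272) and (253,288). The scene view shows the same order and nothing above the panel.

```bash
cat > m.py <<'E'
from h import *
R=dict(yellow=((20,110,90),(32,255,255)),red=((174,120,60),(180,255,255)),green=((50,50,30),(95,255,255)),blue=((100,90,60),(125,255,255)))
roi=dict(top=(225,255,190,300),scene=(190,250,290,405))
for n in("top","scene"):
    im=np.load(n+"0.npy",allow_pickle=True).item();W=world(im);hsv=cv2.cvtColor(im["pixels"],cv2.COLOR_RGB2HSV)
    r=roi[n];sel=np.zeros(hsv.shape[:2],np.uint8);sel[r[0]:r[1],r[2]:r[3]]=255
    for c,(a,b) in R.items():
        m=(cv2.inRange(hsv,a,b)&sel)>0; m&=W[...,2]>.026
        P=W[m]
        if len(P)<5: print(n,c,len(P)); continue
        print(n,c,len(P),P.mean(0).round(4),np.median(P[:,2]).round(4),"x",np.percentile(P[:,0],[2,98]).round(3),"y",np.percentile(P[:,1],[2,98]).round(3))
        if n=="top":
            v,u=np.nonzero(m);print(u.min(),u.max(),v.min(),v.max())
im=np.load("top0.npy",allow_pickle=True).item()
cv2.imwrite("pics/crop.png",cv2.resize(im["pixels"][180:275,170:320,::-1],None,fx=5,fy=5,interpolation=cv2.INTER_NEAREST))
E
python3 m.py
```

```text
top yellow 218 [0.4914 0.2339 0.0425] 0.0315 x [0.466 0.522] y [0.213 0.256]
197 213 231 252
top red 0
top green 184 [0.5089 0.0879 0.0317] 0.0317 x [0.482 0.539] y [0.066 0.106]
250 266 225 246
top blue 186 [0.5155 0.0128 0.0313] 0.0313 x [0.493 0.542] y [-0.008  0.032]
276 292 225 243
scene yellow 274 [0.499  0.2377 0.0397] 0.0316 x [0.465 0.522] y [0.215 0.258]
scene red 1
scene green 218 [0.5083 0.0897 0.0346] 0.0314 x [0.411 0.539] y [0.067 0.109]
scene blue 209 [0.5189 0.0156 0.0308] 0.0309 x [0.492 0.548] y [-0.008  0.035]
```

View pics/crop.png

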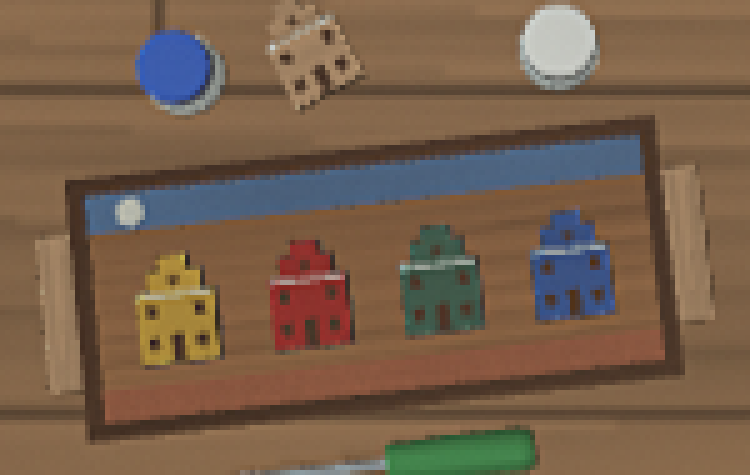

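The crop shows all four gables pointing up (+x) and the row tilted by about 6°. Yellow's square part is centred near crop (179,330), about full-image (205.8,246).

```bash
cat > m2.py <<'E'
from h import *
def ray(im,uv,h):
    R=cv2.Rodrigues(np.array(im["rvec"],float))[0];t=np.array(im["tvec"],float).ravel();K=np.array(im["camera_matrix"])
    d=np.c_[uv,np.ones(len(uv))]@np.linalg.inv(K).T@R;c=-R.T@t
    return (c+d*((h-c[2])/d[:,2])[:,None])[:,:2]
L=dict(yellow=((20,90,70),(34,255,255)),green=((50,40,20),(95,255,255)),blue=((100,110,50),(125,255,255)))
for n,r in dict(top=(229,256,190,300),scene=(190,250,290,405)).items():
    im=np.load(n+"0.npy",allow_pickle=True).item();hsv=cv2.cvtColor(im["pixels"],cv2.COLOR_RGB2HSV)
    sel=np.zeros(hsv.shape[:2],np.uint8);sel[r[0]:r[1],r[2]:r[3]]=255
    for c,(a,b) in L.items():
        m=cv2.inRange(hsv,a,b)&sel
        k=max(cv2.findContours(m,0,1)[0],key=cv2.contourArea).reshape(-1,2)
        p=ray(im,k,.032);q=cv2.minAreaRect((p*1000).astype(np.float32));print(n,c,np.round(q[0],1),np.round(q[1],1),round(q[2],1))
E
python3 m2.py
python3 - <<'E'
from scipy.spatial.transform import Rotation as R
from h import *
M=R.from_quat(robot.sense()["tool_rot"]).as_matrix();print(M.round(3))
E
```

```text
top yellow [495.8 236.2] [59.4 43.4] 5.8
top green [502.3  86.4] [38.1 42.8] 6.1
top blue [509.5  12.1] [35.4 43. ] 6.3
scene yellow [496.8 238.1] [65.9 43.3] 6.9
scene green [513.8  90.6] [64.7 43.2] 9.6
scene blue [572.6 113.4] [ 15.8 209.4] 6.6
[[ 0.952  0.305 -0.001]
 [ 0.305 -0.952  0.001]
 [-0.    -0.001 -1.   ]]
```

```bash
python3 -m creep '[{"gripper":0,"x":0.88,"y":1,"z":0,"turn":-0.129},{"gripper":0,"x":0.88,"y":1,"z":0,"turn":-0.129},{"gripper":0,"x":0.88,"y":1,"z":0,"turn":-0.129},{"gripper":0,"x":0.88,"y":1,"z":0,"turn":-0.129},{"gripper":0,"x":0.88,"y":1,"z":0,"turn":-0.129},{"gripper":0,"x":0.88,"y":1,"z":0,"turn":-0.129},{"gripper":0,"x":0.88,"y":1,"z":0,"turn":-0.129},{"gripper":0,"x":0.88,"y":1,"z":0,"turn":-0.129},{"gripper":0,"x":0.88,"y":1,"z":0,"turn":-0.129},{"gripper":0,"x":0.88,"y":1,"z":0,"turn":-0.129}]' 20
```

```text
time_s: 0.93
tool_pos: [0.4883, -0.3859, 0.239]
tool_rot: [0.998, 0.056, 0.0, -0.001]
contact_force: [-0.3, 0.1, -0.2]
gripper_width: -0.002
gripper_force: 0.0
```

```bash
python3 -m creep '[{"gripper":0,"y":1},{"gripper":0,"y":1},{"gripper":0,"y":1},{"gripper":0,"y":1},{"gripper":0,"y":1},{"gripper":0,"y":1},{"gripper":0,"y":1},{"gripper":0,"y":1},{"gripper":0,"y":1},{"gripper":0,"y":1}]'
```

```text
$[0]: bad value
```

```bash
python3 -m creep '[{"gripper":0,"x":0,"y":1,"z":0,"turn":0},{"gripper":0,"x":0,"y":1,"z":0,"turn":0},{"gripper":0,"x":0,"y":1,"z":0,"turn":0},{"gripper":0,"x":0,"y":1,"z":0,"turn":0},{"gripper":0,"x":0,"y":1,"z":0,"turn":0},{"gripper":0,"x":0,"y":1,"z":0,"turn":0},{"gripper":0,"x":0,"y":1,"z":0,"turn":0},{"gripper":0,"x":0,"y":1,"z":0,"turn":0},{"gripper":0,"x":0,"y":1,"z":0,"turn":0}]'
python3 -m creep '[{"gripper":0,"x":0,"y":1,"z":0,"turn":0},{"gripper":0,"x":0,"y":1,"z":0,"turn":0},{"gripper":0,"x":0,"y":1,"z":0,"turn":0},{"gripper":0,"x":0,"y":1,"z":0,"turn":0},{"gripper":0,"x":0,"y":1,"z":0,"turn":0},{"gripper":0,"x":0,"y":1,"z":0,"turn":0},{"gripper":0,"x":0,"y":1,"z":0,"turn":0},{"gripper":0,"x":0,"y":1,"z":0,"turn":0},{"gripper":0,"x":0,"y":1,"z":0,"turn":0},{"gripper":0,"x":0,"y":1,"z":0,"turn":0}]'
```

```text
time_s: 1.68
tool_pos: [0.485, -0.0869, 0.2392]
tool_rot: [0.998, 0.057, -0.0, -0.001]
contact_force: [0.1, -0.9, 0.6]
gripper_width: -0.0
gripper_force: 0.0
time_s: 2.52
tool_pos: [0.4853, 0.2084, 0.2388]
tool_rot: [0.999, 0.054, -0.0, 0.001]
contact_force: [1.2, -1.5, -0.3]
gripper_width: 0.004
gripper_force: 0.0
```

```bash
python3 -m creep '[{"gripper":0,"x":0,"y":0.088,"z":0,"turn":0},{"gripper":0,"x":0,"y":0.088,"z":-0.1,"turn":0},{"gripper":0,"x":0,"y":0.088,"z":-0.2,"turn":0},{"gripper":0,"x":0,"y":0.088,"z":-0.3,"turn":0},{"gripper":0,"x":0,"y":0.088,"z":-0.4,"turn":0},{"gripper":0,"x":0,"y":0.088,"z":-0.5,"turn":0},{"gripper":0,"x":0,"y":0.088,"z":-0.5,"turn":0},{"gripper":0,"x":0,"y":0.088,"z":-0.5,"turn":0}]'
python3 - <<'E'
from h import *
from m2 import L
from scipy.spatial.transform import Rotation as R
s=robot.sense();im=robot.get_image("wrist");cv2.imwrite("pics/w1.png",im["pixels"][:,:,::-1])
K=np.array(im["camera_matrix"]);H=np.array(im["hand_eye"]);M=R.from_quat(s["tool_rot"]).as_matrix()
hsv=cv2.cvtColor(im["pixels"],cv2.COLOR_RGB2HSV);m=cv2.inRange(hsv,*L["yellow"])
k=max(cv2.findContours(m,0,1)[0],key=cv2.contourArea).reshape(-1,2)
d=np.c_[k,np.ones(len(k))]@np.linalg.inv(K).T@H[:3,:3].T@M.T;c=M@H[:3,3]+s["tool_pos"]
p=(c+d*((.032-c[2])/d[:,2])[:,None])[:,:2]
print(s["tool_pos"],s["contact_force"],cv2.minAreaRect((p*1000).astype(np.float32)))
E
```

```text
time_s: 3.18
tool_pos: [0.4849, 0.2332, 0.0885]
tool_rot: [0.999, 0.052, -0.002, 0.001]
contact_force: [0.2, -0.7, -0.1]
gripper_width: 0.002
gripper_force: 0.0
top yellow [495.8 236.2] [59.4 43.4] 5.8
top green [502.3  86.4] [38.1 42.8] 6.1
top blue [509.5  12.1] [35.4 43. ] 6.3
scene yellow [496.8 238.1] [65.9 43.3] 6.9
scene green [513.8  90.6] [64.7 43.2] 9.6
scene blue [572.6 113.4] [ 15.8 209.4] 6.6
[0.48490787 0.2332212  0.08852518] [ 0.23246665 -0.70088356 -0.11246817] ((495.56939697265625, 235.78118896484375), (60.00590133666992, 43.54561233520508), 6.4771623611450195)
```

View pics/w1.png

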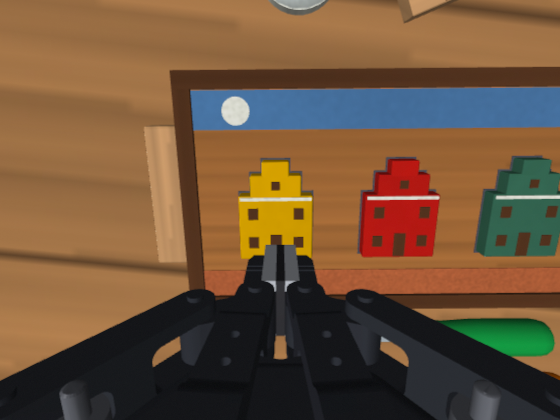

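The wrist view shows the closed fingertips (280,250) in line with yellow's column (276,225). The wrist image puts the square's centre at (0.4847, 0.2346), within 2 mm of the TCP. I'll descend from here.

```bash
python3 -m creep '[{"gripper":0,"x":0,"y":0.004,"z":-0.05,"turn":0},{"gripper":0,"x":0,"y":0.004,"z":-0.1,"turn":0},{"gripper":0,"x":0,"y":0.004,"z":-0.13,"turn":0},{"gripper":0,"x":0,"y":0.004,"z":-0.13,"turn":0},{"gripper":0,"x":0,"y":0.004,"z":-0.135,"turn":0},{"gripper":0,"x":0,"y":0.004,"z":-0.14,"turn":0}]'
python3 -m creep '[{"gripper":0,"x":0,"y":0,"z":-0.003,"turn":0},{"gripper":0,"x":0,"y":0,"z":-0.006,"turn":0},{"gripper":0,"x":0,"y":0,"z":-0.009,"turn":0},{"gripper":0,"x":0,"y":0,"z":-0.012,"turn":0},{"gripper":0,"x":0,"y":0,"z":-0.015,"turn":0},{"gripper":0,"x":0,"y":0,"z":-0.015,"turn":0}]'
```

```text
time_s: 3.73
tool_pos: [0.4857, 0.2372, 0.0485]
tool_rot: [0.999, 0.053, 0.001, -0.0]
contact_force: [-0.8, 0.6, -0.3]
gripper_width: 0.003
gripper_force: 0.0
time_s: 4.23
tool_pos: [0.4849, 0.2371, 0.0426]
tool_rot: [0.999, 0.054, -0.0, 0.0]
contact_force: [-1.0, -1.0, -0.3]
gripper_width: 0.0
gripper_force: 0.0
```

```bash
python3 -m creep '[{"gripper":0,"x":0,"y":-0.004,"z":-0.003,"turn":0},{"gripper":0,"x":0,"y":-0.004,"z":-0.006,"turn":0},{"gripper":0,"x":0,"y":-0.004,"z":-0.009,"turn":0},{"gripper":0,"x":0,"y":-0.004,"z":-0.009,"turn":0}]'
```

```text
time_s: 4.57
tool_pos: [0.485, 0.2358, 0.0399]
tool_rot: [0.999, 0.054, -0.0, 0.0]
contact_force: [-0.3, -0.1, 0.9]
gripper_width: -0.003
gripper_force: 0.1
```

```bash
python3 -m creep '[{"gripper":0,"x":0,"y":0,"z":-0.002,"turn":0},{"gripper":0,"x":0,"y":0,"z":-0.004,"turn":0},{"gripper":0,"x":0,"y":0,"z":-0.006,"turn":0},{"gripper":0,"x":0,"y":0,"z":-0.006,"turn":0}]'
```

```text
time_s: 4.9
tool_pos: [0.485, 0.2359, 0.0383]
tool_rot: [0.999, 0.054, -0.0, 0.0]
contact_force: [0.1, -1.3, 2.3]
gripper_width: -0.004
gripper_force: 1.6
```

```bash
python3 -m creep '[{"gripper":0,"x":0,"y":0,"z":-0.002,"turn":0},{"gripper":0,"x":0,"y":0,"z":-0.004,"turn":0},{"gripper":0,"x":0,"y":0,"z":-0.006,"turn":0},{"gripper":0,"x":0,"y":0,"z":-0.006,"turn":0}]'
```

```text
time_s: 5.23
tool_pos: [0.485, 0.2358, 0.0364]
tool_rot: [0.999, 0.054, -0.0, 0.0]
contact_force: [1.0, -0.9, 3.0]
gripper_width: -0.002
gripper_force: 1.6
```

```bash
python3 -m creep '[{"gripper":0,"x":0,"y":0,"z":-0.002,"turn":0},{"gripper":0,"x":0,"y":0,"z":-0.004,"turn":0},{"gripper":0,"x":0,"y":0,"z":-0.006,"turn":0},{"gripper":0,"x":0,"y":0,"z":-0.006,"turn":0}]'
```

```text
time_s: 5.57
tool_pos: [0.485, 0.2358, 0.0345]
tool_rot: [0.999, 0.054, -0.0, 0.0]
contact_force: [-0.6, -0.5, 3.1]
gripper_width: 0.006
gripper_force: 1.6
```

Pressing steadily at about 4 N, so the house is sliding. I'll keep going.

```bash
python3 -m creep '[{"gripper":0,"x":0,"y":0,"z":-0.002,"turn":0},{"gripper":0,"x":0,"y":0,"z":-0.004,"turn":0},{"gripper":0,"x":0,"y":0,"z":-0.006,"turn":0},{"gripper":0,"x":0,"y":0,"z":-0.006,"turn":0}]'
```

```text
time_s: 5.9
tool_pos: [0.485, 0.2359, 0.0328]
tool_rot: [0.999, 0.054, -0.0, 0.0]
contact_force: [-0.4, -1.0, 3.4]
gripper_width: 0.002
gripper_force: 1.6
```

```bash
python3 -m creep '[{"gripper":0,"x":0,"y":0,"z":-0.002,"turn":0},{"gripper":0,"x":0,"y":0,"z":-0.004,"turn":0},{"gripper":0,"x":0,"y":0,"z":-0.006,"turn":0},{"gripper":0,"x":0,"y":0,"z":-0.006,"turn":0}]'
```

```text
time_s: 6.23
tool_pos: [0.485, 0.2358, 0.031]
tool_rot: [0.999, 0.054, -0.0, 0.0]
contact_force: [-0.8, -1.9, 2.6]
gripper_width: 0.004
gripper_force: 1.6
```

```bash
python3 -m creep '[{"gripper":0,"x":0,"y":0,"z":-0.002,"turn":0},{"gripper":0,"x":0,"y":0,"z":-0.004,"turn":0},{"gripper":0,"x":0,"y":0,"z":-0.004,"turn":0}]'
```

```text
time_s: 6.48
tool_pos: [0.485, 0.2358, 0.0301]
tool_rot: [0.999, 0.054, 0.0, 0.0]
contact_force: [-1.2, -3.1, 8.1]
gripper_width: -0.004
gripper_force: 4.0
```

Force is rising, which suggests the stop. One more millimetre, then hold.

```bash
python3 -m creep '[{"gripper":0,"x":0,"y":0,"z":-0.002,"turn":0},{"gripper":0,"x":0,"y":0,"z":-0.004,"turn":0},{"gripper":0,"x":0,"y":0,"z":-0.004,"turn":0},{"gripper":0,"x":0,"y":0,"z":-0.004,"turn":0},{"gripper":0,"x":0,"y":0,"z":-0.004,"turn":0}]'
```

```text
time_s: 6.9
tool_pos: [0.485, 0.2359, 0.0301]
tool_rot: [0.999, 0.054, 0.0, -0.0]
contact_force: [-4.6, -2.9, 24.4]
gripper_width: 0.002
gripper_force: 12.1
```

Firm stop at 24 N with no further travel. Withdrawing straight up.

```bash
python3 -m creep '[{"gripper":0,"x":0,"y":0,"z":0.01,"turn":0},{"gripper":0,"x":0,"y":0,"z":0.03,"turn":0},{"gripper":0,"x":0,"y":0,"z":0.1,"turn":0},{"gripper":0,"x":0,"y":0,"z":0.2,"turn":0},{"gripper":0,"x":0,"y":0,"z":0.3,"turn":0},{"gripper":0,"x":0,"y":0,"z":0.4,"turn":0},{"gripper":0,"x":0,"y":0,"z":0.5,"turn":0},{"gripper":0,"x":0,"y":0,"z":0.5,"turn":0},{"gripper":0,"x":0,"y":0,"z":0.5,"turn":0}]'
python3 - <<'E'
from h import *
from m2 import L
from scipy.spatial.transform import Rotation as R
s=robot.sense();im=robot.get_image("wrist");cv2.imwrite("pics/w2.png",im["pixels"][:,:,::-1])
K=np.array(im["camera_matrix"]);H=np.array(im["hand_eye"]);M=R.from_quat(s["tool_rot"]).as_matrix()
hsv=cv2.cvtColor(im["pixels"],cv2.COLOR_RGB2HSV)
z=im["range_z"];v,u=np.mgrid[:420,:560]
C=np.stack([u,v,np.ones_like(u)],-1)@np.linalg.inv(K).T*z[...,None]
W=(C@H[:3,:3].T+H[:3,3])@M.T+s["tool_pos"]
for n,(a,b) in dict(L,red=((170,120,60),(180,255,255))).items():
    m=cv2.erode(cv2.inRange(hsv,a,b),np.ones((3,3)))>0
    m&=(W[...,0]>.44)&(W[...,0]<.535)
    P=W[m]
    print(n,m.sum(),np.percentile(P[:,2],[25,50,75]).round(4),P.mean(0).round(3))
print(s["time_s"],s["tool_pos"],s["contact_force"])
E
```

```text
time_s: 7.65
tool_pos: [0.4858, 0.2366, 0.1804]
tool_rot: [0.999, 0.054, 0.002, -0.001]
contact_force: [-1.3, -0.7, -0.2]
gripper_width: 0.003
gripper_force: 0.0
top yellow [495.8 236.2] [59.4 43.4] 5.8
top green [502.3  86.4] [38.1 42.8] 6.1
top blue [509.5  12.1] [35.4 43. ] 6.3
scene yellow [496.8 238.1] [65.9 43.3] 6.9
scene green [513.8  90.6] [64.7 43.2] 9.6
scene blue [572.6 113.4] [ 15.8 209.4] 6.6
yellow 1882 [0.0218 0.0223 0.0227] [0.492 0.236 0.022]
green 2027 [0.0305 0.0311 0.0315] [0.508 0.09  0.031]
blue 1681 [0.0298 0.0304 0.031 ] [0.512 0.018 0.03 ]Traceback (most recent call last):
  File "<stdin>", line 14, in <module>
    return _quantile_unchecked(
        a, q, axis, out, overwrite_input, method, keepdims, weights)
    return _ureduce(a,
                    func=_quantile_ureduce_func,
    ...<5 lines>...
                    overwrite_input=overwrite_input,
                    method=method)
    r = func(a, **kwargs)
    result = _quantile(arr,
                       quantiles=q,
    ...<2 lines>...
                       out=out,
                       weights=wgt)
    slices_having_nans = np.isnan(arr[-1, ...])
                                  ~~~^^^^^^^^^
IndexError: index -1 is out of bounds for axis 0 with size 0
```

View pics/w2.png

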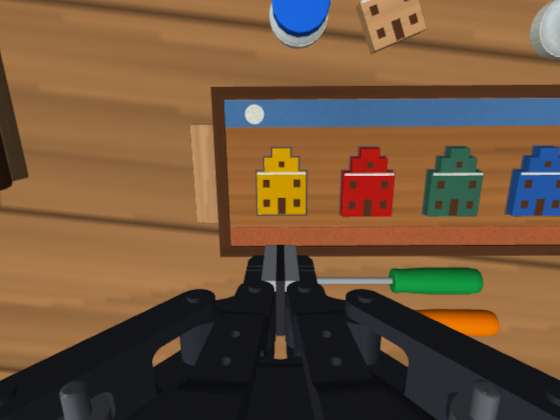

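The wrist view shows yellow (282,190) flush with the panel, its face at about 22 mm. Green and blue still stand at about 31 mm, and red (367,190) still stands proud to the eye. The fingers are clear.

```bash
python3 -c "
from bench import robot
print(robot.finish_job())"
```

```text
the job is handed in; nothing more can be done
None
```

The yellow house is pressed home to its firm stop: its face reads about 22 mm above the bench, with a peak press of about 24 N. The arm is withdrawn, it touched no other house or loose item on the way, and the job is handed in at about 8 s; no verdict was returned.

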